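# Switch on the slide warmer

### The arm

A 6-joint arm with a two-finger parallel gripper is mounted at the origin on a cart in front of the work surface, level with it; the furniture and walls round the work are solid. World frame = base frame: x ahead of the robot, y to its left, z up, the work surface at z = 0. Lengths are in mm, angles in rad, forces in N, time in s.
With the tool pointing down it reaches from about 350 to 775 mm from the base axis. Payload 7.3 kg.
Tool frame: the origin (TCP) lies on the centre line of the jaws, within the pads' length; the fingertips stand 17 mm ahead of it and the grasp point (between the pads) lies 2 mm behind it; z points along the fingers, y is the line along which they close (so a half turn about z gives the same grasp; the last joint's range is limited). The gripper opens to 92 mm and grips with 3 to 60 N. Pads are 19 mm wide; open, the fingers measure 130 mm over their backs; the gripper's body (75 mm by 190 mm) begins 47 mm behind the grasp point.
Start: joints at [-1.314, 0.342, 1.524, -0, 1.275, -0.146], TCP at [205.821, -482.992, 243.741] pointing down, gripper open.
Joint ranges: [-2.53, 2.53], [-0.77, 2.02], [0.04, 2.7], [-1, 4.14], [0.28, 2.66], [-3.11, 3.11]. Speed limits (rad/s): [2.57, 2.57, 3.14, 3.14, 3.14, 3.14].

### API

Orientations are given as [roll, pitch, yaw] about the fixed x, y, z axes, in that order (R = Rz(yaw) Ry(pitch) Rx(roll)).
In Python, from plant import bot gives the robot as it stands. The module is installed in compiled form; this text tells all that it offers.
- The arm moves only by the shell command python3 -m pendant 'ROWS'. ROWS is JSON, a list of rows, each a list of 3 entries, a list of its own where there are three numbers: the shift along the world's x, y, z as a fraction of full scale, then the turn, a rotation vector about the world's x, y, z as a fraction of full scale, then the opening, from -1 (shut) to 1 (fully open), so that 0 is half open. In form: [[[tx, ty, tz], [rx, ry, rz], claw], ...]. A call has exactly 10 rows; each row shifts and turns the commanded pose from where the row before left it; what a row does not reach is not made up. Full scale, the value 1, is 30 mm for a shift and 0.12 rad for a turn. A row lasts 1/12 s, in which the tool goes at most 41.7 mm and 7.16 degrees, less where a joint would pass 70% of its speed; a pose out of reach is approached as far as the arm can. A call with a number of a shift or a turn outside -1 to 1 is refused whole. A call with a gripper value outside its range is refused whole. The fingers move at their own pace and stop on an object; the grip force is fixed at half the most. Time passes only in rows, so rows that do not move let the fingers close, or fill a call up. It gives the time, the measured TCP pose, the force, the opening and the grip force at its end, in the units of the state.
- bot.get_obs(): the state, without advancing time (a new reading comes with each control period).
- bot.capture(name): name is "scene" or "side" or "wrist"; returns the picture (400x640x3 uint8, blue, green, red); there is no depth.
- bot.camera_params(name): a dict with "fovy" (degrees; the focal length in pixels is half the picture's height over the tangent of half this angle, whatever the lens; pixels are square), "cx", "cy" (the principal point, pixels), "camera_from_world" (4x4, takes a point from world to camera coordinates). Camera axes: x right, y down, z forward; pixel columns grow to the right and rows downward; lengths in mm; the calibration is good to about 2 mm. A picture is of the moment at which its call begins: read the wrist's pose just before it. camera_params takes no time and is no camera call; for the wrist camera it gives the pose at the moment of the call.
- bot.close_job(): hands the job in; it is judged then, once.
The state is a dict: "time": time; "joint_positions": joint angles; "dq": joint speeds; "tau": joint torques, N m; "tool_pos": TCP position; "tcp_rot": TCP orientation; "contact_force": force on the tool from outside, world axes, zero at the start; "moment": the same for the moment, N m; "grip_width": finger opening in mm; "finger_force": force on a finger pad.
Only numpy, scipy, OpenCV 4.12 (cv2) and the standard library are available. Lean on these libraries where they do the work, as an engineer would, in place of code of your own. Each camera call takes 0.05 s, during which the arm holds its last target. There are 200 camera calls.

### The job

The stained slides are laid out to dry: switch on the slide warmer (the blue box with three glass slides on its dark plate) by flipping its steel bat toggle over from the red dot to the green dot. Leave the white stirrer with the beaker switched on as it is, and do not disturb its beaker.

Things in the scene. Friction and masses are not known exactly. Their poses are not given: they have to be found in the camera images.
- warmer_switch_pivot (a point): Pivot of the slide warmer's toggle, 50 mm above the table, mid-length in the aluminium panel on the right part of the fixed blue box (110 x 150 x 45 mm). Flat deck (5 mm lower) reaches 55 mm along x and -x, 30 mm along -y; the dark plate with slides (1 mm above pivot) starts 29 mm off along +y. x points level from red (off) to green (on) dot, 36 mm either side, roughly away from the robot; z up.
- warmer_switch (a joint): Tilt (rad) of the slide warmer's steel bat, 47 mm long from its pivot, 7 mm thick at the root, 12 mm at the tip, swinging in the pivot's x-z plane: 0 upright, +0.42 stop towards green (+x, on), -0.42 stop towards red (-x, off), where it starts. Over-centre action: it resists up to upright, then snaps to the other stop by itself. 1 to 3 N on its side moves it.
- stirrer_switch (a joint): Tilt (rad) of an identical bat toggle on the stirrer, same meaning; starts on (+0.42) and must stay on. The stirrer is a fixed white box of the same size with a round white plate carrying a beaker on its left part and a grey panel with the toggle on its right part. Either box may stand left of the other.
- glass_beaker: Empty glass beaker, 44 mm wide and 55 mm high, loose on the stirrer's round plate; origin at the centre of its underside, 51 mm above the table, z up. To be left alone.

How it is judged:
By the outcome, as a careful person would: the job done as asked, in the order asked, and still so for the second after the job is handed in, with the robot touching nothing.
It also fails if it takes over 29 s, if anything falls off the work surface, if the arm or the gripper's body presses on something with over 40 N, if the wrist force passes 120 N, or if a joint passes its speed limit or range.

## Working session

There is one attempt and no reset: what is moved stays moved. The work goes in short steps, Python scripts to look and compute and a shell command to move; the robot and the scene stay as the last step left them, time stands still between calls to the robot, and variables do not carry over. Pictures are saved under pics/ and viewed, at most 10 in all, crops included, and the job is handed in when it is done.

```bash
mkdir -p pics
python3 - <<'E'
from plant import bot
import cv2
for n in("scene","side"):
    cv2.imwrite(f"pics/{n}.png",bot.capture(n)); p=bot.camera_params(n); print(n,p)
o=bot.get_obs();print(o['time'],o['tool_pos'],o['tcp_rot'])
E
```

```text
scene {'fovy': 56.70699387849745, 'cx': 314.8774856861616, 'cy': 200.01680627103968, 'camera_from_world': array([[-6.76233744e-01, -7.36523669e-01, -1.55180231e-02,
         4.52502006e+02],
       [-4.85426109e-01,  4.61337484e-01, -7.42650132e-01,
         1.62003950e+02],
       [ 5.54138446e-01, -4.94672225e-01, -6.69499793e-01,
         7.85108338e+02],
       [ 0.00000000e+00,  0.00000000e+00,  0.00000000e+00,
         1.00000000e+00]])}
side {'fovy': 57.28830740471462, 'cx': 317.514185800143, 'cy': 195.65198989111252, 'camera_from_world': array([[-9.50179487e-01, -3.11701823e-01, -9.56839935e-04,
         4.89006047e+02],
       [-1.99099883e-01,  6.09284363e-01, -7.67549218e-01,
         4.92608506e+01],
       [ 2.39829478e-01, -7.29119015e-01, -6.40989300e-01,
         9.62963721e+02],
       [ 0.00000000e+00,  0.00000000e+00,  0.00000000e+00,
         1.00000000e+00]])}
0.1 [ 205.72563134 -482.64721832  243.13135311] [-3.14028910e+00 -1.83546975e-04  4.02789588e-01]
```

View pics/scene.png

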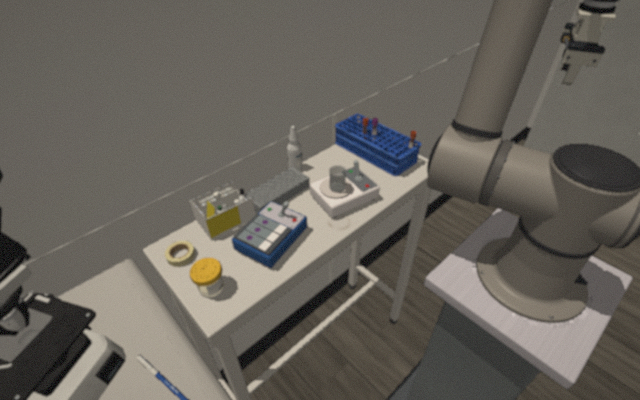

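View pics/side.png

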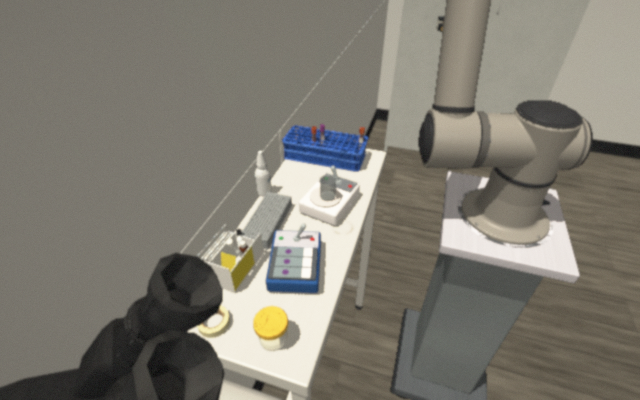

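The scene view shows the blue warmer near (270,232) with its toggle near (285,210), and the stirrer with the beaker near (345,190). In the side view the warmer is near (295,262), with its toggle near (300,233). I'll enlarge both.

Run:
```python
import cv2,numpy as np
a=cv2.imread("pics/scene.png")[170:270,225:315];b=cv2.imread("pics/side.png")[205:305,255:345]
f=lambda i:cv2.resize(i,None,fx=4.4,fy=5.0 if 0 else 4.4,interpolation=cv2.INTER_CUBIC)
cv2.imwrite("pics/c1.png",np.hstack([f(a),f(b)]))
```

```text
(no output)
```

View pics/c1.png

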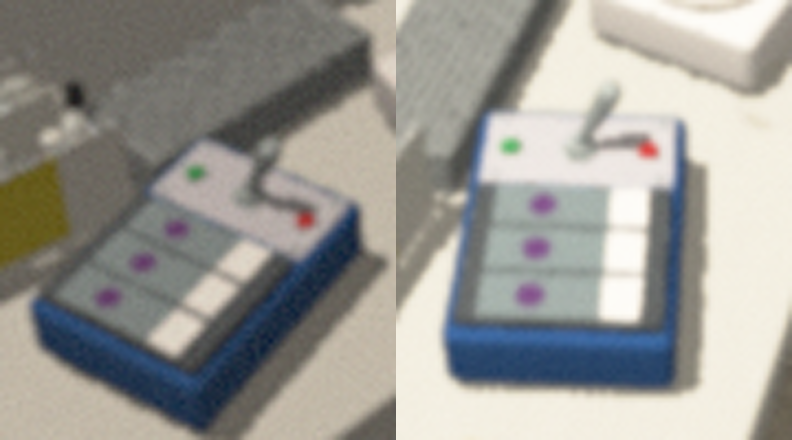

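The crop shows these points (scene / side pixels): green dot (269.5,209.3) / (281.1,238.2), red dot (294.5,219.8) / (312.3,239.1), bat tip (285.7,203.6) / (303.2,226.1), root (281.4,214.3) / (296.6,239.1).

```bash
cat > h.py <<'E'
import cv2,numpy as np
from plant import bot
def P(n):
    p=bot.camera_params(n);f=200/np.tan(np.radians(p['fovy']/2))
    return np.array([[f,0,p['cx']],[0,f,p['cy']],[0,0,1]])@p['camera_from_world'][:3]
def tri(Pa,a,Pb,b):
    X=cv2.triangulatePoints(Pa,Pb,np.array(a,float),np.array(b,float)).ravel();X=X[:3]/X[3]
    r=[np.round((Q@np.r_[X,1])[:2]/(Q@np.r_[X,1])[2]-u,1) for Q,u in((Pa,a),(Pb,b))]
    return X.round(1),r
E
python3 - <<'E'
from h import *
A,B=P('scene'),P('side')
for n,a,b in(('green',(269.5,209.3),(281.1,238.2)),('red',(294.5,219.8),(312.3,239.1)),('tip',(285.7,203.6),(303.2,226.1)),('root',(281.4,214.3),(296.6,239.1)),('beaker top',(337,171),(328,180))):
    print(n,*tri(A,a,B,b))
E
```

```text
green [504.8 297.8  42.9] [array([-0. ,  0.1]), array([-0. , -0.1])]
red [436.3 277.4  42.5] [array([-0.1,  0.3]), array([-0. , -0.3])]
tip [454.4 285.2  86.2] [array([-0.1,  0.4]), array([-0.1, -0.4])]
root [470.2 289.1  43.7] [array([-0.1,  0.4]), array([-0.1, -0.5])]
beaker top [443.9 132.  104.3] [array([-0.,  0.]), array([-0., -0.])]
```

Check: the dots are 71.5 mm apart (should be 72) and at 43 mm (deck is 45), so the fit is good. Pivot is at about (470.5, 287.6), and the red-to-green direction is yaw 0.29. I'll travel high with the jaws shut.

```bash
python3 -m pendant '[[[0.4,0.5,0],[0,0,-0.2],-1],[[0.8,1,0],[0,0,-0.2],-1],[[0.8,1,0],[0,0,-0.2],-1],[[0.8,1,0],[0,0,-0.2],-1],[[0.8,1,0],[0,0,-0.14],-1],[[0.8,1,0],[0,0,0],-1],[[0.8,1,0],[0,0,0],-1],[[0.8,1,0],[0,0,0],-1],[[0.8,1,0],[0,0,0],-1],[[0.8,1,0],[0,0,0],-1]]'
python3 -m pendant '[[[0,1,0],[0,0,0],-1],[[0,1,0],[0,0,0],-1],[[0,1,0],[0,0,0],-1],[[0,1,0],[0,0,0],-1],[[0,1,0],[0,0,0],-1],[[0,1,0],[0,0,0],-1],[[0,1,0],[0,0,0],-1],[[0,1,0],[0,0,0],-1],[[0,0.5,0],[0,0,0],-1],[[0,0,0],[0,0,0],-1]]'
```

```text
time: 0.93
tool_pos: [434.5, -196.2, 243.6]
tcp_rot: [-3.141, 0.0, 0.29]
contact_force: [0.3, 0.3, 0.1]
grip_width: 29.7
finger_force: 0.0
time: 1.77
tool_pos: [433.3, 59.6, 243.5]
tcp_rot: [-3.141, 0.0, 0.293]
contact_force: [0.5, -0.4, -0.8]
grip_width: 0.4
finger_force: 0.0
```

```bash
python3 -m pendant '[[[-0.1,1,0],[0,0,0],-1],[[-0.1,1,0],[0,0,0],-1],[[-0.1,1,0],[0,0,0],-1],[[-0.1,1,0],[0,0,0],-1],[[-0.1,1,0],[0,0,0],-1],[[-0.1,1,0],[0,0,0],-1],[[-0.2,0.9,0],[0,0,0],-1],[[0,0,0],[0,0,0],-1],[[0,0,0],[0,0,0],-1],[[0,0,0],[0,0,0],-1]]'
python3 - <<'E'
from h import *
Q=P('wrist');im=bot.capture('wrist');cv2.imwrite('pics/w.png',im)
u=np.array([.958,.2846]);p=np.array([470.5,287.6])
for s,z in((0,50),(36,46),(-36,46),(-19,93)):
    v=Q@np.r_[p+s*u,z,1];print(s,(v[:2]/v[2]).round(1))
E
```

```text
time: 2.6
tool_pos: [410.0, 263.0, 243.4]
tcp_rot: [3.141, 0.001, 0.29]
contact_force: [-0.4, 0.1, 0.8]
grip_width: 0.3
finger_force: 0.0
0 [317.  123.7]
36 [317.   88.1]
-36 [317.2 156.9]
-19 [316.3 145.9]
```

View pics/w.png

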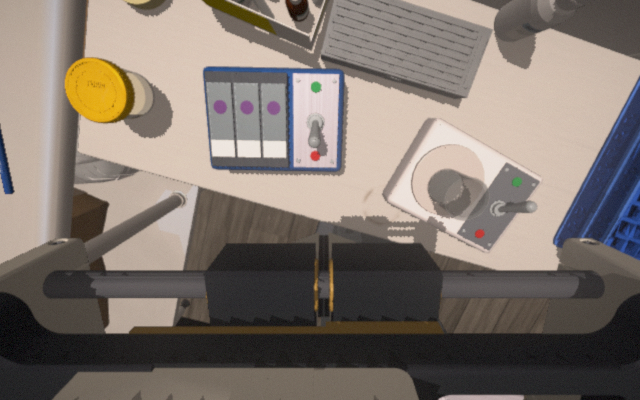

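The wrist view matches the predicted points: green (316,87), red (315,156), bat tip (314,142). The beaker is upright on the stirrer. Next I descend behind the bat on the red side.

```bash
python3 -m pendant '[[[-0.06,0.2,-0.5],[0,0,0],-1],[[0,0,-0.9],[0,0,0],-1],[[0,0,-0.9],[0,0,0],-1],[[0,0,-0.9],[0,0,0],-1],[[0,0,-0.9],[0,0,0],-1],[[0,0,-0.5],[0,0,0],-1],[[0,0,-0.3],[0,0,0],-1],[[0,0,0],[0,0,0],-1],[[0,0,0],[0,0,0],-1],[[0,0,0],[0,0,0],-1]]'
```

```text
time: 3.48
tool_pos: [409.0, 269.9, 97.9]
tcp_rot: [-3.141, -0.002, 0.289]
contact_force: [1.1, 0.6, -0.3]
grip_width: 0.6
finger_force: 0.0
```

```bash
python3 -m pendant '[[[0.21,0.063,-0.1],[0,0,0],-1],[[0.21,0.063,0],[0,0,0],-1],[[0.21,0.063,0],[0,0,0],-1],[[0.21,0.063,0],[0,0,0],-1],[[0.21,0.063,0],[0,0,0],-1],[[0.21,0.063,0],[0,0,0],-1],[[0.21,0.063,0],[0,0,0],-1],[[0.21,0.063,0],[0,0,0],-1],[[0.21,0.063,0],[0,0,0],-1],[[0,0,0],[0,0,0],-1]]'
python3 - <<'E'
from h import *
f=lambda i:cv2.resize(i,None,fx=4.4,fy=4.4,interpolation=cv2.INTER_CUBIC)
a=bot.capture('scene')[150:270,225:315];b=bot.capture('side')[185:305,255:345]
cv2.imwrite('pics/c2.png',np.hstack([f(a),f(b)]))
E
```

```text
time: 4.32
tool_pos: [466.3, 287.4, 93.8]
tcp_rot: [-3.142, -0.002, 0.29]
contact_force: [-0.1, 0.2, 0.6]
grip_width: 0.1
finger_force: 0.0
```

View pics/c2.png

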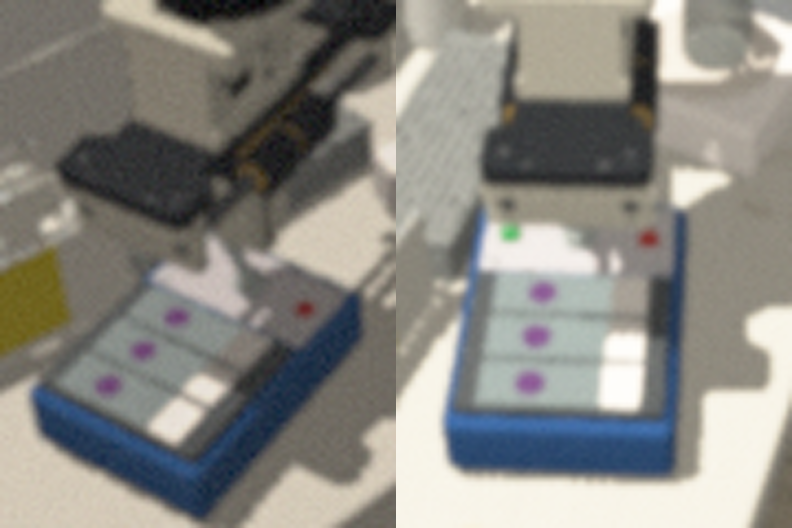

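The gripper hides the bat here and the wrist reads no force. I'll back off towards the red side, rise and look.

```bash
python3 -m pendant '[[[-0.3,-0.09,0],[0,0,0],-1],[[-0.5,-0.15,0],[0,0,0],-1],[[-0.5,-0.15,0],[0,0,0],-1],[[-0.5,-0.15,0],[0,0,0],-1],[[0,0,0.5],[0,0,0],-1],[[0,0,1],[0,0,0],-1],[[0,0,1],[0,0,0],-1],[[0,0,1],[0,0,0],-1],[[0,0,1],[0,0,0],-1],[[0,0,0.3],[0,0,0],-1]]'
python3 - <<'E'
from h import *
a=bot.capture('wrist');f=lambda i:cv2.resize(i,(400,400),interpolation=cv2.INTER_CUBIC)
b=bot.capture('side')[150:270,250:370]
cv2.imwrite('pics/c3.png',np.hstack([f(a[50:250,200:400]),f(b)]))
E
```

```text
time: 5.25
tool_pos: [411.9, 271.5, 242.3]
tcp_rot: [-3.141, -0.007, 0.29]
contact_force: [1.1, 0.6, 0.6]
grip_width: 0.4
finger_force: 0.0
```

View pics/c3.png

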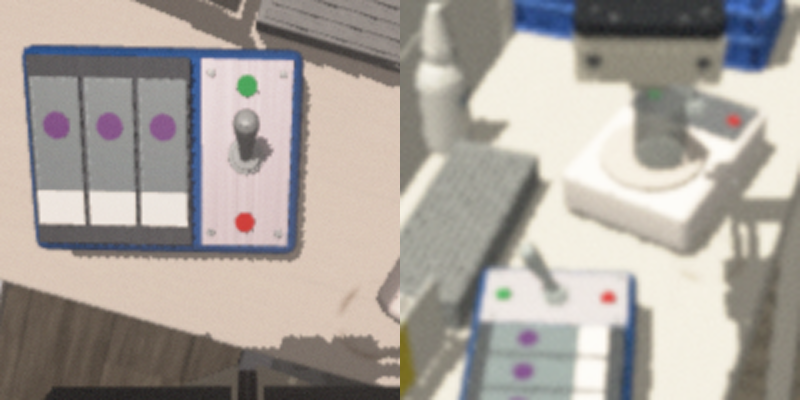

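The bat now leans towards the green dot in both views: wrist crop tip (246,120) from pivot (246,155), side crop tip (530,250) from root (557,293). The beaker still stands on its plate, and the robot is clear. Handing in.

```bash
python3 -c "
from plant import bot
print(bot.close_job())"
```

```text
the job is handed in; nothing more can be done
None
```

The slide warmer is switched on: its bat was leaning to the green dot in the last pictures. I did not touch the stirrer or its beaker, and I handed the job in at about 5.4 s with the arm clear of everything.

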